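# Run a fingertip along the rack and shut the vial lids

## Robot

A 6-joint arm with a two-finger parallel gripper is mounted at the origin on the work surface. World frame = base frame: x ahead of the robot, y to its left, z up, the work surface at z = 0. Lengths are in m, angles in rad, forces in N, time in s.
With the tool pointing down it reaches from about 0.375 to 0.975 m from the base axis. Payload 3.8 kg.
Tool frame: the origin (TCP) lies midway between the tips of the shut fingers; the grasp point (between the pads) lies 19 mm behind it (r.grasp_offset is the distance from the TCP to the grasp point, in m); z points along the fingers, y is the line along which they close (so a half turn about z gives the same grasp; the last joint's range is limited). The gripper opens to 85 mm and grips with 20 to 120 N. Pads are 22 mm wide; open, the fingers measure 114 mm over their backs; the gripper's body (76 mm by 85 mm) begins 54 mm behind the grasp point. The pads swing forward as they close: fully open they stand 13 mm farther back than shut.
Start: joints at [-1.291, 0.264, 1.604, -0, 1.274, -0.037], TCP at [0.21, -0.641, 0.231] pointing down, gripper open.
Joint ranges: [-2.63, 2.63], [-0.94, 2.18], [0.31, 2.57], [-1.31, 4.45], [0, 2.66], [-2.55, 2.55]. Speed limits (rad/s): [2.57, 2.57, 3.14, 3.14, 3.14, 3.14].

## Interface

Orientations are given as a unit quaternion [x, y, z, w].
In Python, from cell import r gives the robot as it stands.
- The arm moves only by the shell command python3 -m crank 'ROWS' [FORCE]. ROWS is JSON, a list of rows, each a list of 5 numbers: the closure, from 0 (fully open) to 1 (shut), then the shift along the tool's x, y, z in mm, then the turn about the tool's z in rad. In form: [[grip, x, y, z, twist], ...]. A call has 1 to 5 rows; each row is the pose to reach, as a shift and turn from the pose commanded when the call began, along the tool's axes at that moment; what a row does not reach only later rows make up. A row lasts 1/10 s, in which the tool goes at most 50 mm and 8.59 degrees, less where a joint would pass 70% of its speed; a pose out of reach is approached as far as the arm can. A call with a gripper value outside its range is refused whole. The fingers move at their own pace and stop on an object; FORCE is the grip in N (left out, the last holds). Time passes only in rows, so rows that repeat a pose let the fingers close. It gives the time, the measured TCP pose, the force, the opening and the grip force at its end, in the units of the state.
- r.state(): the state, without advancing time (a new reading comes with each control period).
- r.snapshot(name): name is "scene" or "side" or "wrist"; returns (picture, depth): 480x640x3 uint8, red, green, blue; 480x640 float32, m along the optical axis (not along the pixel's ray), 0 where there is no reading.
- r.calibration(name): a dict with "fovy" (degrees; the focal length in pixels is half the picture's height over the tangent of half this angle, whatever the lens; pixels are square), "cx", "cy" (the principal point, pixels), "eye" and "rotation" of the camera in the world. Camera axes: x right, y down, z forward; pixel columns grow to the right and rows downward; lengths in m; the calibration is good to about 2 mm. A picture is of the moment at which its call begins: read the wrist's pose just before it. calibration takes no time and is no camera call; for the wrist camera it gives the pose at the moment of the call.
- r.hand_in(): hands the job in; it is judged then, once.
The state is a dict: "t": time; "joint_positions": joint angles; "qd": joint speeds; "joint_torque": joint torques, N m; "position": TCP position; "ee_rot": TCP orientation; "force": force on the tool from outside, world axes, zero at the start; "moment": the same for the moment, N m; "finger_gap": opening from 0.0 (shut) to 1.0 (fully open); "grasp_force": force on a finger pad.
Only numpy, scipy, OpenCV 4.12 (cv2) and the standard library are available. Lean on these libraries where they do the work, as an engineer would, in place of code of your own. Each camera call takes 0.05 s, during which the arm holds its last target. There are 200 camera calls.

## Task

Run the fingertips lightly along the row of five open sample vials in the rack and fold their hinged lids shut, flat on the rims, one after another from vial 1 at the bare end of the rack to vial 5 at the other. Only touch: keep the pressure gentle, do not shift, tip or lift the rack, and leave everything else on the bench where it is.

Things in the scene. Friction and masses are not known exactly. Their poses are not given: they have to be found in the camera images.
- rack: dark steel vial rack, loose on the bench, 1.3 kg in all; base plate 74 mm (x) by 275 mm (y) by 12 mm. Origin on the bench under the middle vial; z up, y along the row. Vials 1 to 5 stand at y = +92, +46, 0, -46, -92 mm, x = 0. The plate reaches to y = +157 mm and -117 mm, so vial 1 is beside its longer bare end. Open lids reach up to 105 mm above the bench
- vial1: vial 1: clear, 28 mm across, 45 mm tall, rim 63 mm above the bench; origin at the centre of its underside, axes as the rack. All five vials are alike and rest on rubber spring pads: pushed down, a vial gives about 1 mm per newton, 5 mm at most, and comes back
- vial2: vial 2, like vial 1; origin at the centre of its underside, axes as the rack
- vial3: vial 3, like vial 1; origin at the centre of its underside, axes as the rack
- vial4: vial 4, like vial 1; origin at the centre of its underside, axes as the rack
- vial5: vial 5, like vial 1; origin at the centre of its underside, axes as the rack
- lid1 (a joint): lid of vial 1: white disc 31 mm across, 3 mm thick, hinged on the vial's +y side (axis along x, 17.5 mm from the vial's centre, 64.5 mm above the bench); 0 = shut level on the rim, its top 66 mm above the bench; 1.57 = upright, more = leaning back to +y. Light friction hinge (0.2 N at the tab moves it); stays where left
- lid2 (a joint): lid of vial 2: white disc 31 mm across, 3 mm thick, hinged on the vial's +y side (axis along x, 17.5 mm from the vial's centre, 64.5 mm above the bench); 0 = shut level on the rim, its top 66 mm above the bench; 1.57 = upright, more = leaning back to +y. Light friction hinge (0.2 N at the tab moves it); stays where left
- lid3 (a joint): lid of vial 3: white disc 31 mm across, 3 mm thick, hinged on the vial's +y side (axis along x, 17.5 mm from the vial's centre, 64.5 mm above the bench); 0 = shut level on the rim, its top 66 mm above the bench; 1.57 = upright, more = leaning back to +y. Light friction hinge (0.2 N at the tab moves it); stays where left
- lid4 (a joint): lid of vial 4: white disc 31 mm across, 3 mm thick, hinged on the vial's +y side (axis along x, 17.5 mm from the vial's centre, 64.5 mm above the bench); 0 = shut level on the rim, its top 66 mm above the bench; 1.57 = upright, more = leaning back to +y. Light friction hinge (0.2 N at the tab moves it); stays where left
- lid5 (a joint): lid of vial 5: white disc 31 mm across, 3 mm thick, hinged on the vial's +y side (axis along x, 17.5 mm from the vial's centre, 64.5 mm above the bench); 0 = shut level on the rim, its top 66 mm above the bench; 1.57 = upright, more = leaning back to +y. Light friction hinge (0.2 N at the tab moves it); stays where left
- tab1 (a point): end of the thumb tab of lid 1, 10 mm wide, mid-thickness, 40 mm from its hinge axis; moves with the lid; when shut it is 22.5 mm from the vial's centre towards -y of the rack
- tab2 (a point): end of the thumb tab of lid 2, 10 mm wide, mid-thickness, 40 mm from its hinge axis; moves with the lid; when shut it is 22.5 mm from the vial's centre towards -y of the rack
- tab3 (a point): end of the thumb tab of lid 3, 10 mm wide, mid-thickness, 40 mm from its hinge axis; moves with the lid; when shut it is 22.5 mm from the vial's centre towards -y of the rack
- tab4 (a point): end of the thumb tab of lid 4, 10 mm wide, mid-thickness, 40 mm from its hinge axis; moves with the lid; when shut it is 22.5 mm from the vial's centre towards -y of the rack
- tab5 (a point): end of the thumb tab of lid 5, 10 mm wide, mid-thickness, 40 mm from its hinge axis; moves with the lid; when shut it is 22.5 mm from the vial's centre towards -y of the rack
- vial_a: bystander: screw-top sample vial, 28 mm across, 62 mm tall, standing before the rack; origin at the centre of its underside
- vial_b: bystander: the same kind of screw-top vial, standing behind the rack; origin at the centre of its underside
- spatula: bystander: flat steel lab spatula, 160 mm long, 4 mm thick, lying on the bench between robot and rack; origin at its middle, on the underside
- petri: bystander: closed glass dish, 60 mm across, 14 mm high, behind the rack; origin at the centre of its underside
- beaker: bystander: open glass beaker, 70 mm across, 85 mm tall; origin at the centre of its underside
- amber: bystander: amber glass bottle, 60 mm across, 130 mm tall; origin at the centre of its underside
- jar: bystander: green glass jar, 70 mm across, 90 mm tall; origin at the centre of its underside

How it is judged:
On the way, in this order (a step that is already met when the one before it is completed fails the run):
1. lid 1 is folded shut (value of joint lid1 below 0.12 rad), for 0.1 s.
2. lid 2 is folded shut (value of joint lid2 below 0.12 rad), for 0.1 s.
3. lid 3 is folded shut (value of joint lid3 below 0.12 rad), for 0.1 s.
4. lid 4 is folded shut (value of joint lid4 below 0.12 rad), for 0.1 s.
5. lid 5 is folded shut (value of joint lid5 below 0.12 rad), for 0.1 s.
At the end, for the whole second after the job is handed in: All five lids are shut to within 0.12 rad (7 degrees, under 5 mm at the tab), and the rack stands level and at rest within 25 mm of where it was (value of joint each of lid1, lid2, lid3, lid4, lid5 below 0.12 rad and distance of rack from where it was at the start of the episode below 0.025 m and angle between rack's own z axis and vertical below 0.05 rad and linear speed of rack below 0.01 m/s); the robot touches nothing.
It fails at once if the rack was shoved out of place (over 25 mm) (distance of rack from where it was at the start of the episode above 0.025 m).
It fails at once if the rack was tipped or lifted (angle between rack's own z axis and vertical above 0.12 rad or height (world z) of rack above 0.01 m).
It fails at once if the fingers leaned on the rack, vials or lids with more than 20 N (contact force between the fingers and rack above 20 N).
It fails at once if the arm or the gripper's body, not the fingers, touched the rack, vials or lids (contact force between the arm and rack above 1 N).
It fails at once if something else on the bench was moved (over 20 mm) or lifted (distance of any of vial_a, vial_b, spatula, petri, beaker, amber, jar from where it was at the start of the episode above 0.02 m).
It also fails if it takes over 45 s, if anything falls off the work surface, if the arm or the gripper's body presses on something with over 40 N, if the wrist force passes 120 N, or if a joint passes its speed limit or range.

## Working session

There is one attempt and no reset: what is moved stays moved. The work goes in short steps, Python scripts to look and compute and a shell command to move; the robot and the scene stay as the last step left them, time stands still between calls to the robot, and variables do not carry over. Pictures are saved under pics/ and viewed, at most 10 in all, crops included, and the job is handed in when it is done.

```bash
mkdir -p pics; ls; python3 - <<'E'
from cell import r
import cv2,numpy as np
s=r.state();print(s['t'],s['position'],s['ee_rot'],s['force'])
for n in("scene","side"):
    p,d=r.snapshot(n);cv2.imwrite(f"pics/{n}0.png",p[:,:,::-1]);np.savez(f"pics/{n}0.npz",p=p,d=d)
    c=r.calibration(n);print(n,c)
E
```

```text
pics
0.0 [ 0.21008925 -0.64070556  0.22995086] [ 9.87476464e-01  1.57762405e-01 -1.38140209e-04 -1.11206995e-03] [ 0.54669722 -0.15096538  0.70625515]
scene {'fovy': 43.53567290957777, 'cx': 315.96238701110076, 'cy': 248.27361074043958, 'eye': array([ 1.16374516, -0.76997532,  1.02402342]), 'rotation': array([ 0.88031566,  0.28940048, -0.12434094, -0.3547267 ])}
side {'fovy': 54.72179393900808, 'cx': 315.2319918188639, 'cy': 243.1896821297202, 'eye': array([ 0.30647272, -0.62846361,  0.75499019]), 'rotation': array([ 0.90906342, -0.18536094,  0.08164975, -0.36411309])}
```

View pics/scene0.png

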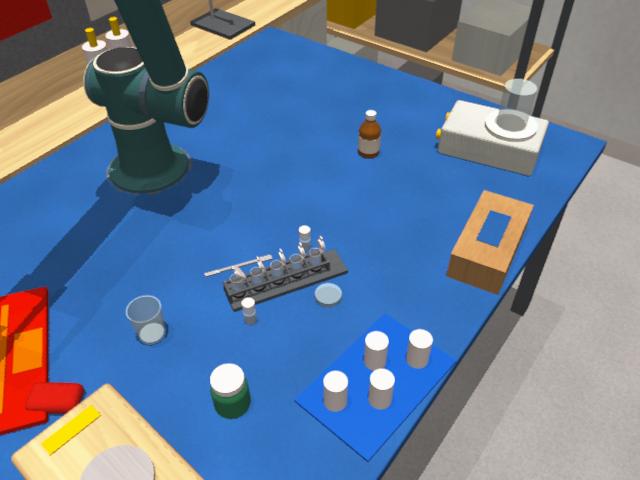

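View pics/side0.png

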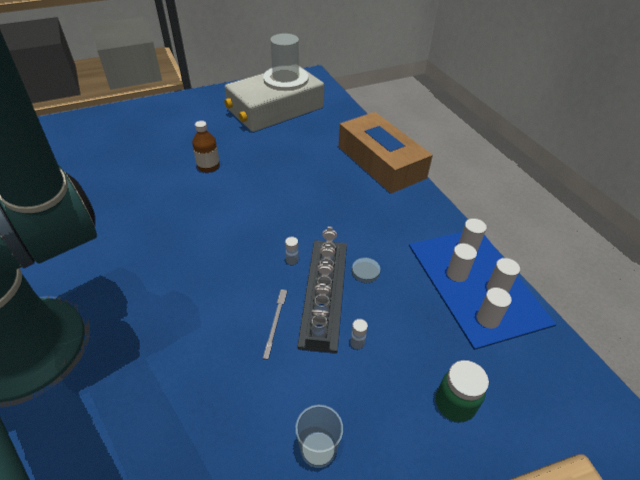

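Scene: the rack runs from about (235,290) to (345,268). Side: from (320,345) to (330,240). The vials are on it and the bystanders are close by. I'll enlarge both and find the plate.

```bash
cat > h.py <<'E'
import numpy as np,cv2
from scipy.spatial.transform import Rotation as R
def K(c):
    f=240/np.tan(np.radians(c['fovy']/2)); return f
def cast(c,uv,z):
    uv=np.atleast_2d(uv).astype(float);f=K(c)
    d=np.c_[(uv[:,0]-c['cx'])/f,(uv[:,1]-c['cy'])/f,np.ones(len(uv))]
    d=R.from_quat(c['rotation']).apply(d);e=c['eye']
    return e+d*((z-e[2])/d[:,2])[:,None]
def proj(c,P):
    q=R.from_quat(c['rotation']).inv().apply(np.atleast_2d(P)-c['eye']);return q[:,:2]/q[:,2:]*K(c)+[c['cx'],c['cy']]
def cloud(c,d):
    v,u=np.mgrid[:480,:640];f=K(c)
    P=np.stack([(u-c['cx'])/f*d,(v-c['cy'])/f*d,d],-1).reshape(-1,3)
    return (R.from_quat(c['rotation']).apply(P)+c['eye']).reshape(480,640,3)
E
python3 - <<'E'
from h import *; from cell import r
ims=[]
for n,b in(("scene",(195,215,165,120)),("side",(255,220,165,135))):
    z=np.load(f"pics/{n}0.npz");p=z['p'];c=r.calibration(n)
    x,y,w,h=b
    m=np.zeros((480,640),np.uint8);sub=p[y:y+h,x:x+w].astype(int)
    m[y:y+h,x:x+w]=((sub.max(2)<75)&(sub.max(2)-sub.min(2)<25))
    m=cv2.morphologyEx(m,cv2.MORPH_CLOSE,np.ones((5,5)))
    cs,_=cv2.findContours(m,0,2);k=max(cs,key=cv2.contourArea)
    W=cast(c,k[:,0,:],.012)[:,:2]
    print(n,cv2.minAreaRect((W*1000).astype(np.float32)), [np.round(q,3).tolist() for q in cv2.boxPoints(cv2.minAreaRect((W*1000).astype(np.float32)))])
    q=cloud(c,z['d']);mm=(m>0)&(abs(q[...,2]-.012)<.005);print(mm.sum(),cv2.minAreaRect((q[mm][:,:2]*1000).astype(np.float32)))
    ims.append(cv2.resize(p[y:y+h,x:x+w,::-1],(800,int(800*h/w)),interpolation=cv2.INTER_CUBIC)[:600])
cv2.imwrite("pics/c1.png",ims[0]);cv2.imwrite("pics/c2.png",ims[1])
E
```

```text
scene ((548.0079345703125, -111.13481903076172), (243.42196655273438, 59.97698974609375), 60.606666564941406) [[462.1440124511719, -202.4600067138672], [514.4000244140625, -231.89599609375], [633.8720092773438, -19.809999465942383], [581.6160278320312, 9.626999855041504]]
582 ((564.876953125, -106.64987182617188), (267.7401123046875, 73.98189544677734), 60.65643310546875)
side ((551.8637084960938, -110.79888916015625), (262.4588623046875, 70.66353607177734), 63.300071716308594) [[461.33599853515625, -212.16000366210938], [524.4639892578125, -243.91099548339844], [642.3920288085938, -9.437000274658203], [579.2630004882812, 22.312999725341797]]
327 ((553.6810913085938, -117.29020690917969), (246.55477905273438, 98.06915283203125), 68.22862243652344)
```

View pics/c1.png

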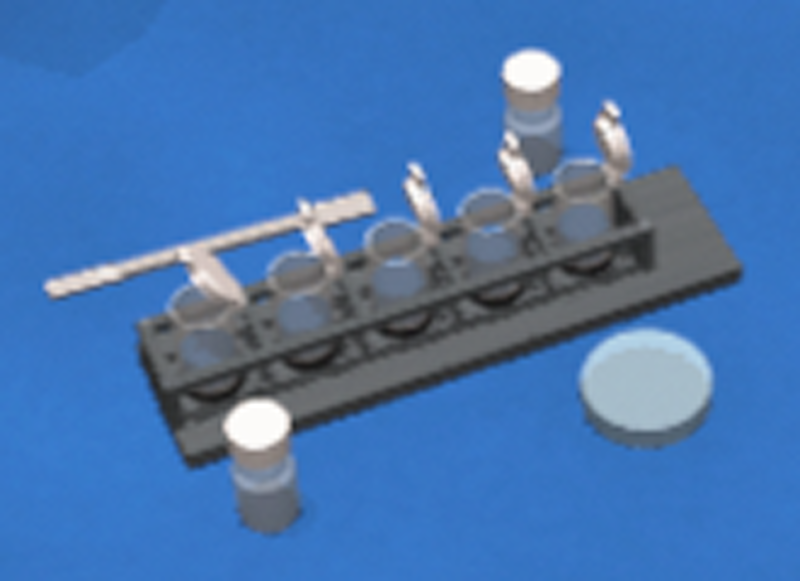

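The bare end is at the upper right, around (700,220) in the crop, and lid 5's end is at the left. Lids 1 to 4 stand nearly upright and lid 5 leans over its vial. Next I'll move above the rack with the fingers shut and take a wrist view.

```bash
python3 -m crank '[[1,40,-32,-20,0],[1,80,-64,-40,0],[1,120,-96,-60,0],[1,160,-128,-70,0],[1,195,-156,-70,0]]'; python3 -m crank '[[1,40,-32,0,0],[1,80,-64,0,0],[1,120,-96,0,0],[1,160,-128,0,0],[1,195,-156,0,0]]';python3 -m crank '[[1,30,-25,0,-0.15],[1,60,-50,0,-0.3],[1,95,-76,0,-0.45],[1,95,-76,0,-0.6],[1,95,-76,0,-0.742]]';python3 -m crank '[[1,0,0,0,0],[1,0,0,0,0],[1,0,0,0,0]]'
python3 - <<'E'
from h import *; from cell import r
s=r.state();print(s['t'],s['position'],s['ee_rot'],s['joint_positions'])
c=r.calibration("wrist");p,d=r.snapshot("wrist");cv2.imwrite("pics/w1.png",p[:,:,::-1]);np.savez("pics/w1.npz",p=p,d=d,**c);print(c)
E
```

```text
t: 0.6
position: [0.3417, -0.441, 0.3021]
ee_rot: [0.988, 0.157, 0.001, 0.001]
force: [1.0, 0.4, 0.9]
finger_gap: 0.147
grasp_force: 0.0
t: 1.1
position: [0.4779, -0.231, 0.3002]
ee_rot: [0.987, 0.158, -0.0, -0.0]
force: [1.5, 0.3, 0.7]
finger_gap: 0.003
grasp_force: 0.0
t: 1.6
position: [0.5444, -0.1295, 0.2997]
ee_rot: [0.861, 0.509, -0.0, -0.001]
force: [-0.7, -0.3, 0.8]
finger_gap: -0.002
grasp_force: 0.0
t: 1.9
position: [0.5437, -0.1315, 0.3003]
ee_rot: [0.864, 0.504, -0.0, -0.0]
force: [0.6, -0.5, -0.3]
finger_gap: 0.003
grasp_force: 0.0
1.9 [ 0.54373209 -0.1314519   0.30033346] [ 8.63830224e-01  5.03782992e-01 -1.37333329e-04 -1.51726261e-04] [-2.81740591e-01  9.25574533e-03  1.76494215e+00  1.06280953e-05
  1.36780393e+00  2.33108497e-01]
{'fovy': 67.34532622979343, 'cx': 321.87040187268855, 'cy': 244.09420484883083, 'eye': array([ 0.58278954, -0.06273775,  0.44289215]), 'rotation': array([ 0.95511179, -0.25151426, -0.04043224,  0.1512193 ])}
```

View pics/w1.png

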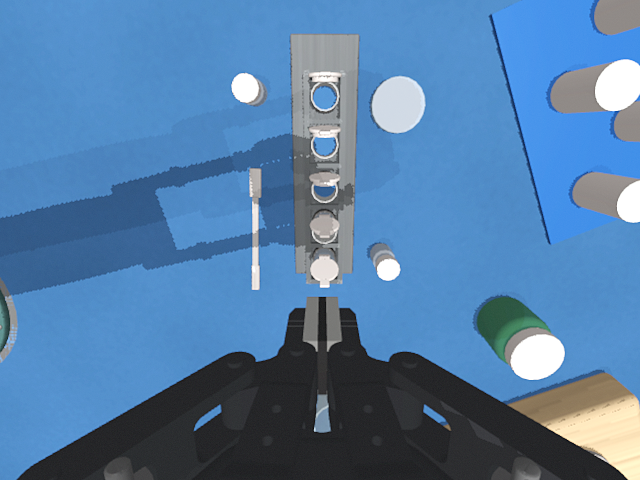

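The wrist view is clear. The plate's bare end is at the top, from (291,35) to (358,35). The vials run down the column at u≈324, with rims at v≈97, 147, 190, 225 and 265. Lids are on the up-image (+y) side.

```bash
python3 - <<'E'
from h import *
z=np.load("pics/w1.npz");c={k:z[k] for k in('fovy','cx','cy','eye','rotation')};c['fovy']=float(c['fovy'])
p=z['p'].astype(int);d=z['d'];q=cloud(c,d)
sat=p.max(2)-p.min(2)
roi=np.zeros((480,640),bool);roi[25:290,280:365]=1
m=roi&(sat<30)&(abs(q[...,2]-.012)<.006)&(d>0)
pts=(q[m][:,:2]*1000).astype(np.float32);rc=cv2.minAreaRect(pts);print(m.sum(),rc,np.median(q[m][:,2]))
a=np.radians(rc[2]);
if rc[1][0]<rc[1][1]: a+=np.pi/2
u=np.array([np.cos(a),np.sin(a)]); u*=np.sign(u[1]); v=np.array([u[1],-u[0]])
e=pts@u; l=pts@v;print('yaw',np.degrees(np.arctan2(u[1],u[0])),'ends',np.percentile(e,[.2,99.8]),'len',np.ptp(e),'wid',np.ptp(l))
# left/right edges by slices -> yaw
b=np.arange(e.min()+10,e.max()-10,10);L=[];Rr=[]
for t in b:
    k=abs(e-t)<3
    if k.sum()>5: L.append((t,l[k].min()));Rr.append((t,l[k].max()))
print(np.round([x[1] for x in L]),np.round([x[1] for x in Rr]))
mid=(l.min()+l.max())/2
o=u*(np.percentile(e,99.9)-157)+v*mid;print('origin',o)
w=roi&(p.min(2)>130)&(sat<45)&(q[...,2]>.060)&(q[...,2]<.115)
P=q[w];Y=(P[:,:2]*1000-o)@u;X=(P[:,:2]*1000-o)@v
for i,y in enumerate([92,46,0,-46,-92]):
    k=(Y>y-26)&(Y<y+25)&(abs(X)<22)&(P[:,2]>.070); 
    if k.sum()<5: print(i+1,k.sum());continue
    j=np.where(k)[0][np.argsort(P[k,2])[-6:]]
    print(i+1,k.sum(),'x',X[k].min().round(),X[k].max().round(),'y',(Y[k].min()-y).round(),(Y[k].max()-y).round(),'top',P[j,2].mean().round(4),'y',(Y[j].mean()-y).round(1), 'angle',np.degrees(np.arctan2(P[j,2].mean()*1000-64.5,17.5-(Y[j].mean()-y))).round())
E
```

```text
8206 ((563.4586181640625, -100.63241577148438), (272.87548828125, 73.26927947998047), 60.40734100341797) 0.01205688355638182
yaw 60.40734100341797 ends [ 55.64663574 326.95037116] len 272.8754895258348 wid 73.26927978676451
[504. 504. 503. 504. 504. 504. 504. 503. 503. 504. 504. 504. 503. 503.
 504. 504. 503. 503. 503. 504. 504. 504. 503. 504. 504. 503.] [575. 576. 576. 575. 575. 576. 576. 576. 575. 576. 576. 576. 575. 576.
 576. 576. 575. 576. 576. 576. 575. 576. 576. 575. 576. 576.]
origin [ 553.24427816 -118.6183328 ]
1 283 x -15.0 15.0 y 10.0 17.0 top 0.1052 y 14.6 angle 86.0
2 312 x -16.0 15.0 y 8.0 18.0 top 0.105 y 11.5 angle 82.0
3 320 x -15.0 15.0 y 8.0 18.0 top 0.1049 y 12.4 angle 83.0
4 442 x -15.0 15.0 y 4.0 17.0 top 0.1037 y 7.1 angle 75.0
5 561 x -15.0 14.0 y -5.0 17.0 top 0.0993 y -2.8 angle 60.0
```

Rack origin is (0.5533, −0.1186), yaw 60.4°, which matches the tool's yaw. Plate size, lid tops and hinge positions agree with the given sizes. Lid angles are 86°, 82°, 83°, 75° and 60°. I'll go behind lid 1: 142 mm along tool x, 2 mm along tool y, 210 mm down.

```bash
python3 -m crank '[[1,45,1,15,0],[1,90,2,50,0],[1,142,2,80,0],[1,142,2,120,0],[1,142,2,160,0]]'; python3 -m crank '[[1,0,0,25,0],[1,0,0,50,0],[1,0,0,50,0],[1,0,0,50,0],[1,0,0,50,0]]'; python3 - <<'E'
from h import *; from cell import r
s=r.state();a=np.radians(60.4);u=np.array([np.cos(a),np.sin(a)]);e=np.array(s['position'])[:2]*1000-[553.3,-118.6]
print('rack y,x',e@u,e@[u[1],-u[0]],s['position'][2],s['force'])
E
```

```text
t: 2.45
position: [0.6164, -0.0064, 0.1392]
ee_rot: [0.863, 0.505, 0.001, 0.0]
force: [-0.6, -0.5, -1.6]
finger_gap: -0.003
grasp_force: 0.0
t: 2.95
position: [0.6169, -0.0087, 0.0926]
ee_rot: [0.863, 0.505, 0.001, 0.001]
force: [0.6, -0.3, 0.3]
finger_gap: 0.001
grasp_force: 0.0
rack y,x 126.91189543047417 0.9965325182621414 0.09264155593667114 [ 0.57704769 -0.26471135  0.25995607]
```

```bash
python3 -m crank '[[1,-8,0,1,0],[1,-16,0,4,0],[1,-22,0,10,0],[1,-28,0,16,0],[1,-32,0,21,0]]'; python3 -m crank '[[1,-1,0,2,0],[1,-2,0,4,0],[1,-2,0,4,0],[1,-2,0,4,0]]'; python3 - <<'E'
from h import *; from cell import r
s=r.state();a=np.radians(60.4);u=np.array([np.cos(a),np.sin(a)]);e=np.array(s['position'])[:2]*1000-[553.3,-118.6]
print('rack y,x',e@u,e@[u[1],-u[0]],s['position'][2],s['force'])
c=r.calibration("wrist");p,d=r.snapshot("wrist");cv2.imwrite("pics/w2.png",p[:,:,::-1])
E
```

```text
t: 3.45
position: [0.5988, -0.037, 0.0688]
ee_rot: [0.863, 0.505, -0.0, -0.0]
force: [-0.2, -0.0, 0.7]
finger_gap: -0.003
grasp_force: 0.1
t: 3.85
position: [0.5988, -0.0379, 0.0656]
ee_rot: [0.863, 0.505, 0.0, 0.0]
force: [0.1, -0.3, 0.8]
finger_gap: 0.006
grasp_force: 0.2
rack y,x 92.61573761788912 -0.2665380998403431 0.06564585116037716 [ 0.06008541 -0.30588914  0.83286735]
```

View pics/w2.png

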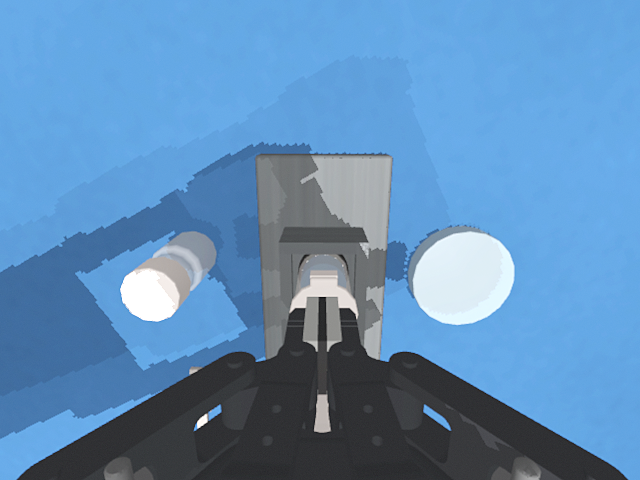

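Lid 1 lies flat under the fingers at (325,280), with the tip at 65.6 mm. I'll press 1 mm more, lift, and repeat for lid 2 and check it, then lid 3.

```bash
python3 -m crank '[[1,0,0,1,0],[1,0,0,1,0],[1,0,0,-12,0],[1,0,0,-25,0],[1,-11,0,-25,0]]'; python3 -m crank '[[1,-9,0,1,0],[1,-17,0,4,0],[1,-23,0,10,0],[1,-29,0,16,0],[1,-33,0,21,0]]'; python3 -m crank '[[1,-1,0,2,0],[1,-2,0,5,0],[1,-2,0,5,0],[1,-2,0,5,0]]'; python3 - <<'E'
from h import *; from cell import r
s=r.state();a=np.radians(60.4);u=np.array([np.cos(a),np.sin(a)]);e=np.array(s['position'])[:2]*1000-[553.3,-118.6]
print('rack y,x',e@u,e@[u[1],-u[0]],s['position'][2],s['force'])
c=r.calibration("wrist");p,d=r.snapshot("wrist");q=cloud(c,d)
Y=(q[...,:2]*1000-[553.3,-118.6])@u;X=(q[...,:2]*1000-[553.3,-118.6])@[u[1],-u[0]]
k=(abs(X)<12)&(Y>80)&(Y<107)&(p.min(2)>130);f=np.polyfit(Y[k],q[...,2][k]*1000,1);print(k.sum(),'lid1 slope',f[0],'z',np.median(q[...,2][k]))
E
```

```text
t: 4.4
position: [0.5961, -0.0474, 0.094]
ee_rot: [0.863, 0.506, 0.003, 0.002]
force: [0.6, -0.5, 0.5]
finger_gap: -0.001
grasp_force: 0.0
t: 4.9
position: [0.576, -0.0769, 0.0682]
ee_rot: [0.863, 0.505, -0.001, -0.001]
force: [-0.1, 0.1, 0.6]
finger_gap: 0.0
grasp_force: 0.1
t: 5.3
position: [0.5762, -0.078, 0.0647]
ee_rot: [0.863, 0.505, -0.0, -0.0]
force: [-0.3, -0.9, 1.9]
finger_gap: 0.004
grasp_force: 0.7
rack y,x 46.57929602094191 -0.1664057149941062 0.06468384555479817 [-0.25793003 -0.88621233  1.87493106]
3785 lid1 slope -0.2564371883728757 z 0.06597423858709703
```

```bash
cat > lid.py <<'E'
from h import *; from cell import r
import sys
s=r.state();a=np.radians(60.4);u=np.array([np.cos(a),np.sin(a)]);o=[553.3,-118.6];e=np.array(s['position'])[:2]*1000-o
print(s['t'],'rack y,x',e@u,e@[u[1],-u[0]],s['position'][2],s['force'])
c=r.calibration("wrist");p,d=r.snapshot("wrist");q=cloud(c,d)
Y=(q[...,:2]*1000-o)@u;X=(q[...,:2]*1000-o)@[u[1],-u[0]];Z=q[...,2]*1000
for n in sys.argv[1:]:
    y=92-46*(int(n)-1)
    k=(abs(X)<12)&(abs(Y-y)<14)&(p.min(2)>130)&(Z>55)&(Z<78)
    if k.sum()>50: print('lid',n,k.sum(),'slope',np.polyfit(Y[k],Z[k],1)[0],'z pct',np.percentile(Z[k],[5,50,95]).round(1))
E
python3 lid.py 1
```

```text
5.35 rack y,x 46.626618718753306 -0.048271673734138265 0.06477700459269653 [-0.1015198   0.06717817  1.24319507]
lid 1 3760 slope -0.003205526471413652 z pct [65. 66. 67.]
```

Lid 1 is flat: slope −0.003, top at 66 mm. Lids 3 and 4 next.

```bash
python3 -m crank '[[1,0,0,0,0],[1,0,0,-12,0],[1,0,0,-25,0],[1,-11,0,-25,0],[1,-11,0,-25,0]]'; python3 -m crank '[[1,-9,0,1,0],[1,-17,0,4,0],[1,-23,0,10,0],[1,-29,0,16,0],[1,-33,0,21,0]]'; python3 -m crank '[[1,-1,0,2,0],[1,-2,0,5,0],[1,-2,0,5,0],[1,-2,0,5,0]]'; python3 lid.py 1 2
```

```text
t: 5.9
position: [0.5709, -0.0889, 0.0907]
ee_rot: [0.863, 0.505, 0.001, 0.001]
force: [-0.5, -0.7, -1.2]
finger_gap: -0.003
grasp_force: 0.0
t: 6.4
position: [0.5536, -0.117, 0.0674]
ee_rot: [0.863, 0.505, -0.001, -0.001]
force: [0.2, 0.7, -0.3]
finger_gap: -0.001
grasp_force: 0.1
t: 6.8
position: [0.5535, -0.1181, 0.0637]
ee_rot: [0.863, 0.505, -0.0, -0.0]
force: [-1.4, -0.3, 2.2]
finger_gap: -0.001
grasp_force: 1.2
6.8 rack y,x 0.552635153513786 -0.03698333418569332 0.06373425254202059 [-1.38326521 -0.28658089  2.20950868]
lid 1 5185 slope -0.002510976743189628 z pct [64.9 66.  67.1]
lid 2 3803 slope 0.002196135044334624 z pct [65. 66. 67.]
```

```bash
python3 -m crank '[[1,0,0,0,0],[1,0,0,-13,0],[1,0,0,-27,0],[1,-11,0,-27,0],[1,-11,0,-27,0]]'; python3 -m crank '[[1,-9,0,1,0],[1,-17,0,4,0],[1,-23,0,10,0],[1,-29,0,16,0],[1,-33,0,21,0]]'; python3 -m crank '[[1,-1,0,2,0],[1,-2,0,5,0],[1,-2,0,5,0],[1,-2,0,5,0]]'; python3 lid.py 1 2 3
```

```text
t: 7.35
position: [0.5485, -0.1291, 0.0918]
ee_rot: [0.863, 0.505, 0.001, 0.001]
force: [0.0, -0.6, -0.1]
finger_gap: 0.002
grasp_force: 0.0
t: 7.85
position: [0.5311, -0.157, 0.0684]
ee_rot: [0.863, 0.505, -0.0, -0.001]
force: [-0.0, 0.5, 0.4]
finger_gap: -0.001
grasp_force: 0.1
t: 8.25
position: [0.5311, -0.1582, 0.0647]
ee_rot: [0.863, 0.505, -0.0, -0.0]
force: [-0.4, 1.4, 1.0]
finger_gap: -0.002
grasp_force: 0.7
8.25 rack y,x -45.447875806140566 0.2508322923874831 0.06467006176014942 [-0.44359512  1.44990594  0.9564001 ]
lid 2 5123 slope -0.00024371234690114357 z pct [64.9 66.  67.1]
lid 3 3765 slope -0.001181304526360871 z pct [65. 66. 67.]
```

Next is lid 5, then straight up and back for a final look.

```bash
python3 -m crank '[[1,0,0,0,0],[1,0,0,-13,0],[1,0,0,-26,0],[1,-11,0,-26,0],[1,-11,0,-26,0]]'; python3 -m crank '[[1,-9,0,1,0],[1,-17,0,4,0],[1,-23,0,10,0],[1,-29,0,16,0],[1,-33,0,21,0]]'; python3 -m crank '[[1,-1,0,2,0],[1,-2,0,5,0],[1,-2,0,5,0],[1,-2,0,5,0]]'; python3 -m crank '[[1,0,0,-20,0],[1,0,0,-60,0],[1,0,0,-110,0],[1,-40,0,-150,0],[1,-40,0,-180,0]]'; python3 -m crank '[[1,0,0,0,0],[1,0,0,0,0]]'; python3 lid.py 1 2 3 4 5; python3 -c "
from h import *; from cell import r
p,d=r.snapshot('wrist');cv2.imwrite('pics/w3.png',p[:,:,::-1])
p,d=r.snapshot('scene');cv2.imwrite('pics/s3.png',p[:,:,::-1])"
```

```text
t: 8.8
position: [0.526, -0.1692, 0.0918]
ee_rot: [0.863, 0.505, 0.001, 0.001]
force: [1.1, 0.0, -1.0]
finger_gap: -0.0
grasp_force: 0.0
t: 9.3
position: [0.5087, -0.1971, 0.0684]
ee_rot: [0.863, 0.505, -0.0, -0.001]
force: [-0.5, 0.6, 0.3]
finger_gap: -0.0
grasp_force: 0.1
t: 9.7
position: [0.5086, -0.1984, 0.0647]
ee_rot: [0.863, 0.505, -0.0, -0.0]
force: [-0.7, -0.4, 0.6]
finger_gap: 0.0
grasp_force: 0.7
t: 10.2
position: [0.4884, -0.235, 0.2471]
ee_rot: [0.863, 0.505, -0.0, 0.001]
force: [0.4, 0.3, -0.3]
finger_gap: 0.003
grasp_force: 0.0
t: 10.4
position: [0.4897, -0.2337, 0.246]
ee_rot: [0.863, 0.505, 0.001, 0.001]
force: [-0.4, 0.2, -0.3]
finger_gap: 0.0
grasp_force: 0.0
10.4 rack y,x -131.48700889089292 1.5029339388826195 0.24600647583354587 [-0.37149148  0.16923702 -0.32707382]
lid 2 381 slope -0.010935872065482594 z pct [64.8 66.  67.4]
lid 3 1062 slope 0.00024178403910009451 z pct [64.7 66.  67.3]
lid 4 931 slope 0.003466606899668984 z pct [64.8 66.  67.3]
lid 5 795 slope -0.0024755941299689443 z pct [64.9 66.1 67.3]
```

View pics/w3.png

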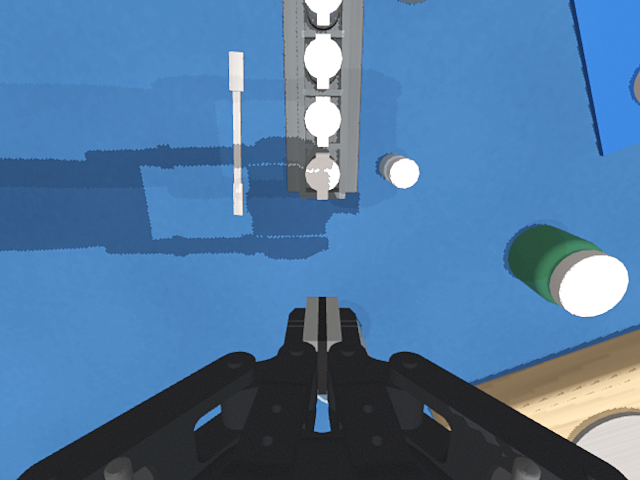

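Lids 2 to 5 show flat at u≈323, v≈5, 58, 118 and 173. Lid 1 was flat when last measured, at slope −0.003. The arm is clear and the rack hasn't moved, so I'm handing in.

```bash
python3 -c "
from cell import r
print(r.hand_in())"
```

```text
the job is handed in; nothing more can be done
None
```

I folded all five lids shut in order from vial 1 to vial 5 and handed the job in, with no verdict returned; every lid measured flat, the wrist force readings stayed under about 3 N, and the rack and the items in the last view looked undisturbed.

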